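# Nip up the gas jet deep in the bench burner's barrel

## Task

The bench burner's gas jet has been put back only finger-tight: take the long T-handled socket wrench from the tool rack, feel its socket down the tilted barrel and onto the jet's square head without ramming the soft brass, and turn it clockwise until the jet comes up hard against its seat. Then hang the wrench back in the rack slot it came from, leaving the burner's aim and everything else as it is.

Things in the scene. Friction and masses are not known exactly. Their poses are not given: they have to be found in the camera images.
- wrench_handle (a point): centre of the socket wrench's black T-handle, 14 mm thick (x axis) x 90 long (y) x 26 tall. Below it on the -z axis: 12 mm round steel shaft, a 25 mm round collar 7 mm thick by which it hangs (underside 41 mm below this point), and a deep socket 37 mm in outside diameter, 60 mm long, mouth 237 mm below this point. Mass about 0.26 kg
- socket_mouth (a point): centre of the wrench's open lower end; z points up the shaft to the handle's centre, 237 mm away. Its square hole is 22 mm across flats and 42 mm deep, its flats square to the handle's x and y axes
- wrench_collar (a point): centre of the underside of the wrench's collar, 196 mm above the socket's mouth and 41 mm below the handle's centre; z points to the handle
- rack: fixed grey steel tool rack; origin on the bench, open front to its -x, 346 mm wide along y. Its top is a forked plate, 8 mm thick, upper face 225 mm up, with three slots 105 mm apart, 18 mm wide, running from the front edge (x = -48 mm) back to x = 0, their mouths widening to 34 mm over the front 18 mm. The socket cannot pass a slot: slide the wrench 70 mm forward before lifting it
- slot0 (a point): hanging place of the slot at rack y = +105 mm: on the plate's upper face, at rack x = -12 mm; axes as the rack's. The underside of a hung tool's collar rests about here
- slot1 (a point): the same for the middle slot, rack y = 0. Each slot holds one of the three tools; which holds which changes
- slot2 (a point): the same for the slot at rack y = -105 mm
- burner: fixed bench burner: round dark base 156 mm in diameter with a fork whose trunnions, 100 mm above the bench, carry a steel barrel; origin under the base's centre on the bench; the barrel leans towards the burner's -x axis
- barrel (a joint): lean of the barrel from vertical, rad, towards the burner's -x; 0.44 to 0.70. A friction clamp (12 N m) holds it; it is to stay as it is
- barrel_mouth (a point): centre of the barrel's open mouth, 71 mm in outside diameter; z points outward along the bore. The bore is 50 mm wide for 83 mm, then narrows over 12 mm to a counterbore 41 mm wide, whose floor lies 120 mm below the mouth. The trunnions lie 75 mm below the mouth
- jet_top (a point): centre of the top of the brass jet's square head, on the bore axis 106 mm below the mouth; z points outward along the bore. The head is 20 mm across flats, 14 mm tall, its top 2.5 mm chamfered at 45 degrees; how it is turned is not known. Above it a nozzle cone 16 mm tall, 14 to 9 mm wide. Fully on, the socket's mouth stands on the floor 14 mm below this point; not on, it stops within 4 mm of it
- jet (a joint): turn of the jet, rad, growing clockwise as seen from the mouth; 0.7 to 1.1 at the start, hard against its seat (a dead stop) at 1.6. Its thread drags at about 0.20 N m
- hexkey: bystander hanging in the rack by the same kind of collar: hexagon key with a thin round steel T-bar 80 mm long; origin on its axis, 196 mm below its collar's underside
- reamer: bystander hanging in the rack: carbon reamer with an upright turned wooden handle 25 mm wide; origin on its axis, 196 mm below its collar's underside
- flask: bystander: clear conical glass flask, 76 mm wide, 110 mm tall; origin under its centre
- paddle: bystander: flat carbon paddle lying on the bench, 230 mm long with its wooden handle
- tweezers: bystander: steel tweezers lying on the bench, 165 mm long
- frit_jar: bystander: amber glass jar with steel lid, 60 mm wide, 85 mm tall; origin under its centre
- colour_jar: bystander: green glass jar with steel lid, 54 mm wide, 75 mm tall; origin under its centre
Things that resemble listed ones, but are neither listed nor needed, are in the scene too. Leave any blue or orange look-alike of the part that bears wrench_handle alone.

How it is judged (in metres and radians):
On the way, in this order (a step that is already met when the one before it is completed fails the run):
1. the socket is down over the jet's square head in the bottom of the barrel (z of socket_mouth in the frame of jet_top below -0.008 m and distance between socket_mouth and jet_top below 0.02 m), for 0.1 s.
2. the jet is turned up hard against its seat with the wrench on it (value of joint jet above 1.55 rad and distance between socket_mouth and jet_top below 0.02 m), for 0.1 s.
At the end, for the whole second after the job is handed in: the jet stands hard against its seat (within 0.05 rad of the stop), and the wrench hangs still and upright (within 7 degrees) from the rack by its collar, in the slot it came from, within 25 mm of where it hung at the start (value of joint jet above 1.55 rad and distance of wrench_collar from where it was at the start of the episode below 0.025 m and angle between wrench_collar's own z axis and vertical below 0.12 rad and contact force between wrench and rack above 0.5 N and linear speed of wrench below 0.02 m/s); the robot touches nothing.
It fails at once if the barrel's aim is shifted by more than 3 degrees (its mouth by 4 mm) (distance of barrel_mouth from where it was at the start of the episode above 0.004 m).
It fails at once if the hexagon key or the reamer is knocked from its place (distance of any of hexkey, reamer from where it was at the start of the episode above 0.03 m).
It fails at once if a bystander is pushed more than 25 mm (distance of any of flask, frit_jar, colour_jar, paddle, tweezers from where it was at the start of the episode above 0.025 m).
It fails at once if the socket is rammed against the jet (over 55 N) while it is not yet on its head (contact force between wrench and jet above 55 N and z of socket_mouth in the frame of jet_top above -0.006 m and value of joint jet below 1.5 rad).
It also fails if it takes over 72 s, if anything falls off the work surface, if the arm or the gripper's body presses on something with over 40 N, if the wrist force passes 120 N, or if a joint passes its speed limit or range.

## Robot

A 6-joint arm with a two-finger parallel gripper is mounted at the origin on the work surface. World frame = base frame: x ahead of the robot, y to its left, z up, the work surface at z = 0. Lengths are in mm, angles in rad, forces in N, time in s.
With the tool pointing down it reaches from about 425 to 925 mm from the base axis. Payload 12.5 kg.
Tool frame: the origin (TCP) lies midway between the tips of the shut fingers; the grasp point (between the pads) lies 19 mm behind it; z points along the fingers, y is the line along which they close (so a half turn about z gives the same grasp; the last joint's range is limited). The gripper opens to 85 mm and grips with 20 to 120 N. Pads are 22 mm wide; open, the fingers measure 114 mm over their backs; the gripper's body (76 mm by 85 mm) begins 54 mm behind the grasp point. The pads swing forward as they close: fully open they stand 13 mm farther back than shut.
Start: joints at [-1.367, 0.491, 1.559, -0, 1.092, -0.106], TCP at [190.565, -595.256, 231.327] pointing down, gripper open.
Joint ranges: [-3.1, 3.1], [-0.84, 2.19], [0.05, 2.79], [-1.13, 4.28], [0.06, 2.93], [-2.69, 2.69]. Speed limits (rad/s): [2.22, 2.22, 2.79, 3.14, 3.14, 3.14].

## Interface

Orientations are given as a 3x3 rotation matrix whose columns are the frame's x, y, z axes.
In Python, from bench import telemetry, optics, job gives the robot as it stands. The module is installed in compiled form; this text tells all that it offers.
- The arm moves only by the shell command python3 -m crank 'ROWS'. ROWS is JSON, a list of rows, each an object with "fingers": the closure in counts, from 0 (fully open) to 255 (shut); "linear": the shift along the tool's x, y, z as a fraction of full scale, a list of three; "angular": the turn, a rotation vector about the tool's x, y, z as a fraction of full scale, a list of three. A call has 1 to 8 rows; each row is the pose to reach, as a shift and turn from the pose commanded when the call began, along the tool's axes at that moment; what a row does not reach only later rows make up. Full scale, the value 1, is 1 m for a shift and 30 degrees for a turn. A row lasts 1/12 s, in which the tool goes at most 41.7 mm and 7.16 degrees, less where a joint would pass 70% of its speed; a pose out of reach is approached as far as the arm can. A call with a number of a shift or a turn outside -1 to 1 is refused whole. A call with a gripper value outside its range is refused whole. The fingers move at their own pace and stop on an object; the grip force is fixed at half the most. Time passes only in rows, so rows that repeat a pose let the fingers close. It gives the time, the measured TCP pose, the force, the opening and the grip force at its end, in the units of the state.
- telemetry.get_state(): the state, without advancing time (a new reading comes with each control period).
- optics.capture(name): name is "scene" or "side" or "wrist"; returns (picture, depth): 420x560x3 uint8, red, green, blue; 420x560 float32, mm along the optical axis (not along the pixel's ray), 0 where there is no reading.
- optics.get_calibration(name): a dict with "fx", "fy", "cx", "cy" (pixels), "position" and "orientation" of the camera in the world; the wrist camera has in their place "hand_eye" (4x4, takes a point from camera to tool coordinates, whose origin is the TCP and whose axes are the flange's). Camera axes: x right, y up, looking along -z (the intrinsics and any distortion apply to the point x, -y, -z); pixel columns grow to the right and rows downward; lengths in mm; the calibration is good to about 2 mm. A picture is of the moment at which its call begins: read the wrist's pose just before it. get_calibration takes no time and is no camera call.
- job.hand_in(): hands the job in; it is judged then, once.
The state is a dict: "time_s": time; "joint_pos": joint angles; "qd": joint speeds; "joint_efforts": joint torques, N m; "position": TCP position; "tcp_rot": TCP orientation; "contact_force": force on the tool from outside, world axes, zero at the start; "torque": the same for the moment, N m; "width": finger opening in mm; "grip_force": force on a finger pad.
Only numpy, scipy, OpenCV 4.12 (cv2) and the standard library are available. Lean on these libraries where they do the work, as an engineer would, in place of code of your own. Each camera call takes 0.05 s, during which the arm holds its last target. There are 200 camera calls.

## Working session

There is one attempt and no reset: what is moved stays moved. The work goes in short steps, Python scripts to look and compute and a shell command to move; the robot and the scene stay as the last step left them, time stands still between calls to the robot, and variables do not carry over. Pictures are saved under pics/ and viewed, at most 10 in all, crops included, and the job is handed in when it is done.

```bash
mkdir -p pics
cat > h.py <<'E'
import numpy as np, cv2
from bench import telemetry, optics, job
def cap(n):
    s=telemetry.get_state(); im,d=optics.capture(n); c=optics.get_calibration(n)
    if n=="wrist":
        T=np.eye(4);T[:3,:3]=s["tcp_rot"];T[:3,3]=s["position"];T=T@np.array(c["hand_eye"])
    else:
        T=np.eye(4);T[:3,:3]=c["orientation"];T[:3,3]=c["position"]
    return im,d,c,T
def pts(d,c,T):
    v,u=np.mgrid[:d.shape[0],:d.shape[1]]
    P=np.stack([(u-c["cx"])/c["fx"]*d,-(v-c["cy"])/c["fy"]*d,-d],-1)
    return P@T[:3,:3].T+T[:3,3]
def save(n,im): cv2.imwrite("pics/"+n+".png",im[...,::-1])
E
python3 - <<'E'
from h import *
a=[]
for n in("scene","side"):
    im,d,c,T=cap(n);np.savez(n+".npz",im=im,P=pts(d,c,T),d=d);save(n,im)
    print(n,c,)
s=telemetry.get_state();print(s)
E
```

```text
scene {'fx': 533.164259379476, 'fy': 533.164259379476, 'cx': 273.98240254374196, 'cy': 212.23234633814837, 'position': array([1499.99896173,  868.35339793,  977.60723943]), 'orientation': array([[-0.68716251, -0.36877667,  0.62594845],
       [ 0.72613209, -0.37618409,  0.57551518],
       [ 0.02323527,  0.84999371,  0.52628017]])}
side {'fx': 439.68213756928486, 'fy': 439.68213756928486, 'cx': 281.54625700393416, 'cy': 202.57849587668315, 'position': array([-240.59704619,  907.32309294, 1009.84608319]), 'orientation': array([[-0.73692547,  0.39628913, -0.54762741],
       [-0.67563462, -0.40613687,  0.615281  ],
       [ 0.02141749,  0.82341227,  0.56703926]])}
{'time_s': 0.1, 'joint_pos': array([-1.36661781e+00,  4.91484908e-01,  1.55938046e+00,  7.33013467e-06,
        1.09168680e+00, -1.05651856e-01]), 'qd': array([ 2.36199669e-04, -1.89123812e-03, -1.22461214e-03,  6.12597790e-04,
        9.28183859e-05,  2.00131199e-05]), 'joint_efforts': array([ 2.79180698e-03, -6.19449234e+01, -2.62026662e+01, -3.10072573e-05,
        2.90112992e-03, -1.86637999e-05]), 'position': array([ 190.51401901, -595.05479376,  230.79787453]), 'tcp_rot': array([[ 9.52386345e-01,  3.04893776e-01, -1.88183149e-04],
       [ 3.04893815e-01, -9.52385886e-01,  9.40897369e-04],
       [ 1.07650776e-04, -9.53473684e-04, -9.99999540e-01]]), 'contact_force': array([ 0.09568669, -0.20332802, -0.11940312]), 'torque': array([-0.00317818,  0.05061611,  0.01896705]), 'grip_force': 0.0, 'width': 85.42618976655092}
```

View pics/scene.png

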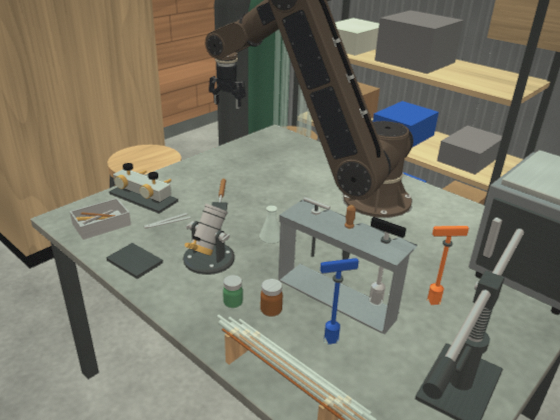

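View pics/side.png

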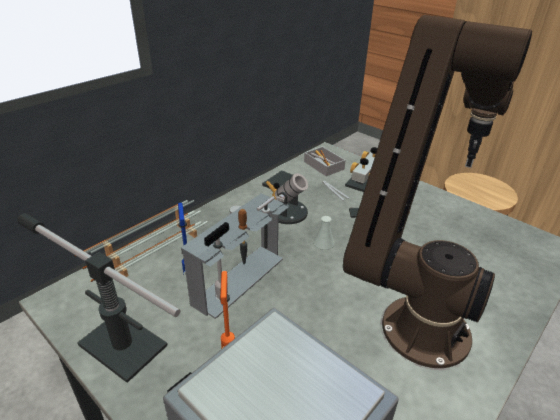

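The tools: the black T-handle, scene (388,227) / side (217,233), hangs in the rack and fits. The blue one at scene (339,267) and the orange one at scene (450,232) are look-alikes standing on the bench. The burner is at scene (208,240).

Run:
```python
from h import *
S=np.load("side.npz");C=np.load("scene.npz")
a=cv2.resize(S["im"][160:320,170:330],(600,600),interpolation=cv2.INTER_CUBIC)
save("crop1",a)
def at(P,u,v): return np.round(np.median(P[v-1:v+2,u-1:u+2].reshape(-1,3),0))
for n,u,v in [("handle",388,227),("reamer",350,215),("hex",318,209),("rackplate",335,222),("rackL",285,213),("rackR",407,248),("burnerbase",190,262),("base R",230,262),("barrel",210,225),("flask",270,225),("frit",272,285),("green",233,283)]:
    print(n,at(C["P"],u,v))
for n,u,v in [("handle",217,233),("mouth",300,184),("barrel",288,190)]: print("S",n,at(S["P"],u,v))
for D in(C,S):
    P=D["P"].reshape(-1,3);im=D["im"].reshape(-1,3).astype(int)
    c=at(C["P"],388,227)
    m=(np.linalg.norm(P-c,axis=1)<75)&(im.max(1)<50)&(P[:,2]>235)
    Q=P[m];x=Q[:,:2].mean(0);w,V=np.linalg.eigh(np.cov(Q[:,:2].T));print("handle",m.sum(),Q.mean(0),Q.min(0),Q.max(0),np.sqrt(w),V[:,1])
    pr=(Q[:,:2]-x)@V[:,1];print(x+V[:,1]*(pr.min()+pr.max())/2,np.ptp(pr))
    m=(abs(P[:,2]-225)<5)&(np.linalg.norm(P[:,:2]-at(C["P"],335,222)[:2],axis=1)<260)
    m&=(np.ptp(im,axis=1)<25)
    Q=P[m][:,:2].astype(np.float32);print("plate",m.sum(),cv2.minAreaRect(Q),cv2.boxPoints(cv2.minAreaRect(Q)).round(),np.median(P[m][:,2]))
```

```text
handle [510. 337. 270.]
reamer [525. 234. 265.]
hex [513. 123. 227.]
rackplate [525. 190. 223.]
rackL [585.  67. 223.]
rackR [490. 386. 223.]
burnerbase [ 736. -165.   15.]
base R [649. -86.  12.]
barrel [ 679. -136.  133.]
flask [470. -94.  56.]
frit [703. 135.  84.]
green [763.  49.  74.]
S handle [495. 336. 275.]
S mouth [ 642. -187.  131.]
S barrel [ 649. -126.  130.]
handle 319 [508.87790123 334.78406764 269.71104417] [493.95052735 289.97385498 255.53619301] [521.30792658 377.7710781  280.94172226] [ 3.174339   25.08198592] [-0.14946562  0.98876692]
[508.93444178 334.41003233] 87.4973316251916
plate 2848 ((587.6482543945312, 258.53948974609375), (281.07476806640625, 385.7669372558594), 15.661277770996094) [[400. 406.]
 [504.  35.]
 [775. 111.]
 [671. 482.]] 223.8124307547455
handle 234 [497.37207011 336.49884277 271.8463424 ] [487.86031407 290.03203305 255.16059536] [509.95093975 377.75877206 283.69876173] [ 3.0662139  25.94654928] [-0.13494924  0.99085251]
[497.75759304 333.66817568] 87.97559298153817
plate 1861 ((532.7174072265625, 229.25941467285156), (115.40144348144531, 350.7757873535156), 4.964902400970459) [[460. 399.]
 [490.  50.]
 [605.  60.]
 [575. 409.]] 225.6536137938533
```

View pics/crop1.png

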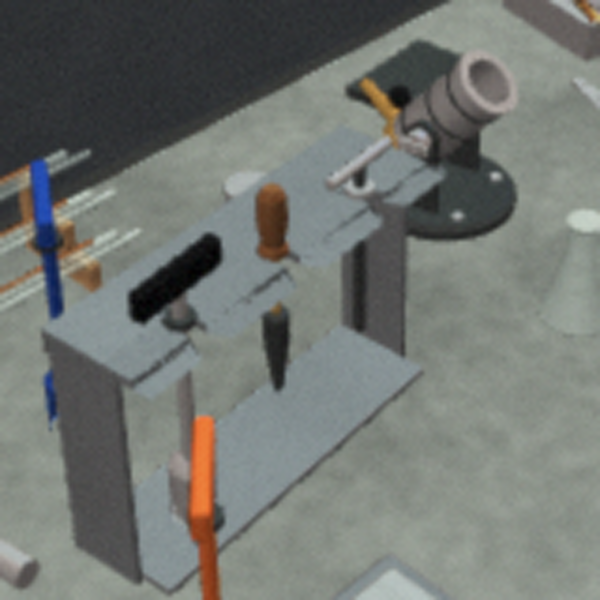

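The crop confirms the black-handled wrench at crop (175,278), hanging in the end slot (+y side) with its front open toward the robot. The barrel mouth is at crop (490,85) and the orange look-alike at crop (205,470), in front of the rack. One more measurement on the burner and the orange tool.

Run:
```python
from h import *
S=np.load("side.npz");C=np.load("scene.npz")
for D in(C,S):
    P=D["P"].reshape(-1,3);im=D["im"].reshape(-1,3).astype(int)
    m=(np.hypot(P[:,0]-690,P[:,1]+125)<140)&(P[:,2]>6)&(P[:,2]<30)&(im.max(1)<90)
    Q=P[m];print("base",len(Q),Q.min(0).round(),Q.max(0).round(),cv2.minEnclosingCircle(Q[:,:2].astype(np.float32)))
    m=(np.hypot(P[:,0]-690,P[:,1]+125)<130)&(P[:,2]>95)&(P[:,2]<230)
    Q=P[m];
    for z in range(100,230,15):
        q=Q[(Q[:,2]>=z)&(Q[:,2]<z+15)]
        if len(q):print(z,len(q),q.mean(0).round(),q.min(0).round(),q.max(0).round())
    o=(im[:,0]>180)&(im[:,1]<110)&(im[:,2]<60)&(np.hypot(P[:,0]-420,P[:,1]-420)<250)
    Q=P[o]; print("orange",len(Q),Q.min(0).round(),Q.max(0).round(),Q.mean(0).round()) if len(Q) else 0
im=cv2.resize(S["im"][150:240,240:360],(800,600),interpolation=cv2.INTER_CUBIC);save("crop2",im)
c=optics.get_calibration("wrist");print(c)
# silhouette ray lookup grid of side depth across mouth
P=S["P"]
for v in range(174,204,3): print(v,[tuple(P[v,u].round().astype(int)) for u in range(286,314,4)])
```

```text
base 816 [ 601. -221.    6.] [755. -77.  30.] ((678.3408203125, -149.0353546142578), 77.1287612915039)
100 340 [ 697. -142.  108.] [ 645. -225.  100.] [772. -87. 115.]
115 182 [ 682. -142.  122.] [ 628. -207.  115.] [ 739. -105.  130.]
130 158 [ 669. -145.  138.] [ 613. -182.  130.] [ 696. -126.  145.]
145 139 [ 659. -147.  153.] [ 619. -187.  145.] [ 680. -126.  160.]
160 107 [ 655. -153.  167.] [ 626. -190.  160.] [ 670. -130.  175.]
175 20 [ 656. -159.  177.] [ 646. -176.  175.] [ 662. -140.  180.]
orange 37 [339. 408.  50.] [398. 463. 249.] [368. 438. 158.]
base 425 [ 594. -223.    6.] [704. -81.  30.] ((652.0792236328125, -153.6368408203125), 72.68653869628906)
100 156 [ 683. -122.  108.] [ 622. -158.  100.] [766. -84. 115.]
115 92 [ 653. -140.  123.] [ 606. -191.  115.] [ 730. -104.  130.]
130 132 [ 635. -157.  138.] [ 600. -196.  130.] [ 687. -121.  145.]
145 95 [ 636. -159.  152.] [ 606. -201.  145.] [ 672. -128.  160.]
160 58 [ 643. -158.  167.] [ 621. -203.  160.] [ 664. -127.  175.]
175 19 [ 647. -156.  177.] [ 638. -181.  175.] [ 655. -134.  182.]
orange 96 [329. 408.  51
[... 3152 characters left out ...]
686), np.int64(-310), np.int64(2))]
198 [(np.int64(643), np.int64(-109), np.int64(104)), (np.int64(644), np.int64(-133), np.int64(92)), (np.int64(676), np.int64(-196), np.int64(46)), (np.int64(707), np.int64(-258), np.int64(2)), (np.int64(694), np.int64(-268), np.int64(3)), (np.int64(684), np.int64(-282), np.int64(2)), (np.int64(675), np.int64(-298), np.int64(-2))]
201 [(np.int64(647), np.int64(-114), np.int64(86)), (np.int64(694), np.int64(-193), np.int64(25)), (np.int64(674), np.int64(-194), np.int64(34)), (np.int64(685), np.int64(-232), np.int64(10)), (np.int64(683), np.int64(-256), np.int64(-1)), (np.int64(671), np.int64(-267), np.int64(0)), (np.int64(660), np.int64(-279), np.int64(-1))]
```

View pics/crop2.png

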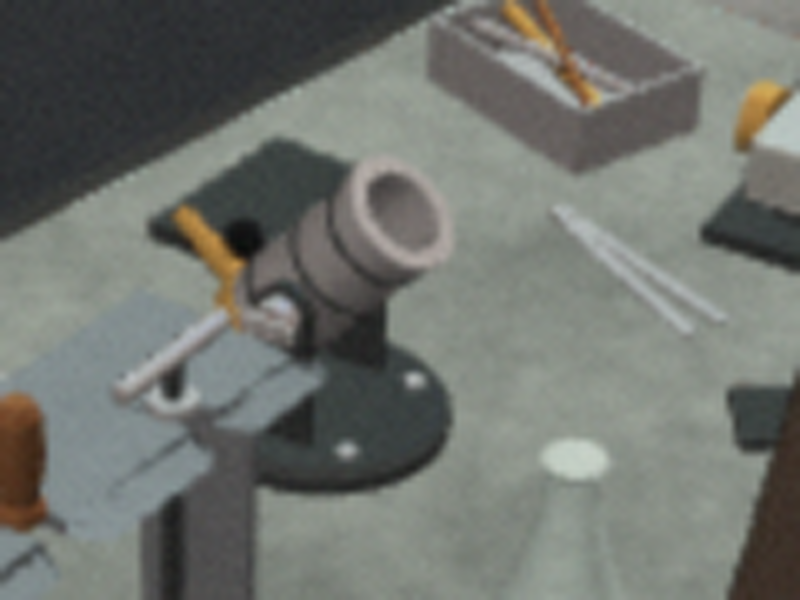

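The crop shows the mouth at crop (405,215), opening toward the robot and slightly right. Next, the wrist camera goes in to look down the bore.

```bash
cat >> h.py <<'E'
from scipy.spatial.transform import Rotation as Ro
def un(v): v=np.array(v,float); return v/np.linalg.norm(v)
def plan(p,R):
    s=telemetry.get_state();R0=np.array(s["tcp_rot"]);d=R0.T@(np.array(p)-s["position"])
    r=Ro.from_matrix(R0.T@R).as_rotvec(degrees=True)
    print("lin",(d/1000).round(4),"ang",(r/30).round(4),"rows",max(np.linalg.norm(d)/41.7,np.linalg.norm(r)/7.16).round(1),"half",Ro.from_rotvec(r/2,degrees=True).as_rotvec(degrees=True)/30)
def lookpose(target,v,dist):
    "pose with the wrist camera looking along v at target from dist, camera up in the vertical plane"
    v=un(v);w=un([0,0,1]-v*v[2]);x=np.cross(v,w)
    H=np.array(optics.get_calibration("wrist")["hand_eye"])
    Rc=np.c_[x,w,-v];R=Rc@H[:3,:3].T
    return np.array(target)-v*dist-R@H[:3,3],R
E
python3 - <<'E'
from h import *
p,R=lookpose([632,-167,160],[.5,.2,-.84],260);print(p,R);plan(p,R)
s=telemetry.get_state();plan([400,-400,330],R)
E
```

```text
[ 557.94327988 -196.4559744   233.46925971] [[ 0.62032901  0.3717332   0.69065646]
 [ 0.24931314 -0.9283389   0.27573508]
 [ 0.74366314  0.00114326 -0.66855353]]
lin [ 0.4715 -0.2676 -0.0024] ang [ 0.0531  1.6006 -0.1293] rows 13.0 half [ 0.02656604  0.80029914 -0.0646601 ]
lin [ 0.259  -0.122  -0.0991] ang [ 0.0531  1.6006 -0.1293] rows 7.3 half [ 0.02656604  0.80029914 -0.0646601 ]
```

```bash
python3 -m crank '[{"fingers":0,"linear":[0.26,-0.12,-0.1],"angular":[0.03,0.8,-0.065]},{"fingers":0,"linear":[0.26,-0.12,-0.1],"angular":[0.03,0.8,-0.065]},{"fingers":0,"linear":[0.26,-0.12,-0.1],"angular":[0.03,0.8,-0.065]},{"fingers":0,"linear":[0.26,-0.12,-0.1],"angular":[0.03,0.8,-0.065]},{"fingers":0,"linear":[0.26,-0.12,-0.1],"angular":[0.03,0.8,-0.065]},{"fingers":0,"linear":[0.26,-0.12,-0.1],"angular":[0.03,0.8,-0.065]},{"fingers":0,"linear":[0.26,-0.12,-0.1],"angular":[0.03,0.8,-0.065]},{"fingers":0,"linear":[0.26,-0.12,-0.1],"angular":[0.03,0.8,-0.065]}]'
python3 - <<'E'
from h import *
p,R=lookpose([632,-167,160],[.5,.2,-.84],260);plan(p,R)
E
```

```text
time_s: 0.77
position: [404.3, -398.6, 333.5]
tcp_rot: [[0.859, 0.342, 0.382], [0.31, -0.94, 0.145], [0.408, -0.006, -0.913]]
contact_force: [0.1, -0.2, 0.2]
width: 85.0
grip_force: 0.0
lin [ 0.1538 -0.1369  0.1791] ang [ 0.0259  0.7984 -0.0588] rows 6.5 half [ 0.01293888  0.39919879 -0.029424  ]
```

```bash
python3 -m crank '[{"fingers":0,"linear":[0.154,-0.137,0.179],"angular":[0.026,0.8,-0.06]},{"fingers":0,"linear":[0.154,-0.137,0.179],"angular":[0.026,0.8,-0.06]},{"fingers":0,"linear":[0.154,-0.137,0.179],"angular":[0.026,0.8,-0.06]},{"fingers":0,"linear":[0.154,-0.137,0.179],"angular":[0.026,0.8,-0.06]},{"fingers":0,"linear":[0.154,-0.137,0.179],"angular":[0.026,0.8,-0.06]},{"fingers":0,"linear":[0.154,-0.137,0.179],"angular":[0.026,0.8,-0.06]},{"fingers":0,"linear":[0.154,-0.137,0.179],"angular":[0.026,0.8,-0.06]},{"fingers":0,"linear":[0.154,-0.137,0.179],"angular":[0.026,0.8,-0.06]}]'
python3 - <<'E'
from h import *
im,d,c,T=cap("wrist");np.savez("w1.npz",im=im,P=pts(d,c,T),d=d,T=T);save("w1",cv2.resize(im,(800,600),interpolation=cv2.INTER_CUBIC))
E
```

```text
time_s: 1.43
position: [556.5, -195.9, 229.4]
tcp_rot: [[0.623, 0.374, 0.687], [0.248, -0.928, 0.28], [0.742, -0.004, -0.67]]
contact_force: [-0.9, 1.4, 0.3]
width: 85.6
grip_force: 0.0
```

View pics/w1.png

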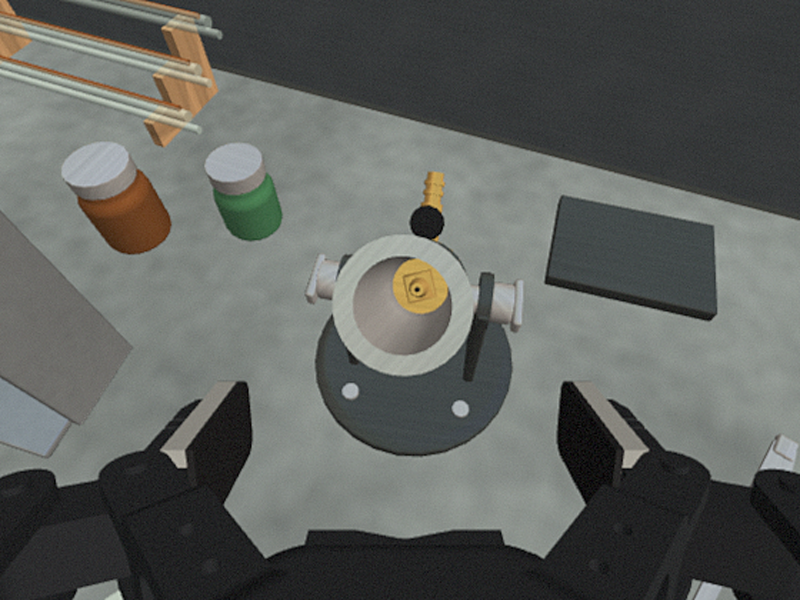

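The bore is visible: mouth ring centre about (403,305), brass jet with its square head at (419,286), trunnions at (330,280) and (500,303). I'll fit the geometry and enlarge the jet.

Run:
```python
from h import *
D=np.load("w1.npz");P=D["P"];im=D["im"];T=D["T"];c=optics.get_calibration("wrist")
v,u=np.mgrid[:420,:560];r=np.hypot(u-282,v-213.5)
m=(r>38.5)&(r<46);Q=P[m]
Q=Q[np.linalg.norm(Q-np.median(Q,0),axis=1)<60]
for k in range(6):
    cc=Q.mean(0);n=np.linalg.svd(Q-cc)[2][2];e=(Q-cc)@n;Q=Q[abs(e)<max(2,1.5*e.std())]
n*=np.sign(n[2])
ex=un(np.cross(n,[0,0,1]));ey=np.cross(n,ex);q=np.c_[(Q-cc)@ex,(Q-cc)@ey]
print(len(Q),"n",n,"lean",np.arccos(n[2]),"azim",np.arctan2(n[1],n[0]))
# outer rim contour: all pts within 4mm of plane & 50mm
A=P.reshape(-1,3);m=(abs((A-cc)@n)<4)&(np.linalg.norm(A-cc,axis=1)<45);q=np.c_[(A[m]-cc)@ex,(A[m]-cc)@ey]
cir=cv2.minEnclosingCircle(q.astype(np.float32));M=cc+ex*cir[0][0]+ey*cir[0][1];print("circ",cir,"M",M)
# gold floor
g=(im[...,0]>140)&(im[...,2]<110)&(im[...,0].astype(int)-im[...,2]>70)&(r<40)
vv,uu=np.nonzero(g);print("gold px",len(uu),uu.mean(),vv.mean(),uu.min(),uu.max(),vv.min(),vv.max())
G=P[g];dep=(G-M)@n;print("depth pct",np.percentile(dep,[5,25,50,75,95]).round(1))
lat=G-M-dep[:,None]*n;f=dep<-113
print("floor",G[f].mean(0),"axis from floor",un(M-G[f].mean(0)), "lat",(lat[f]@ex).mean(),(lat[f]@ey).mean())
# trunnion direction
a=cv2.resize(im[176:226,268:318],(800,800),interpolation=cv2.INTER_CUBIC)[:,:];a=cv2.resize(a,(600,600));save("jet",a)
```

```text
1979 n [-0.62317981 -0.13687857  0.77000726] lean 0.6919437915305704 azim -2.9253806211468323
circ ((0.9049815535545349, 0.060856033116579056), 35.573787689208984) M [ 626.03247713 -166.13375562  157.77805802]
gold px 1057 293.08987701040684 200.39356669820245 275 312 181 219
depth pct [-121.1 -120.2 -119.3 -107.   -90.6]
floor [ 699.53705094 -149.35494557   64.55543041] axis from floor [-0.61307246 -0.13994539  0.77753292] lat 0.6191115583647403 1.4263413037935555
```

View pics/jet.png

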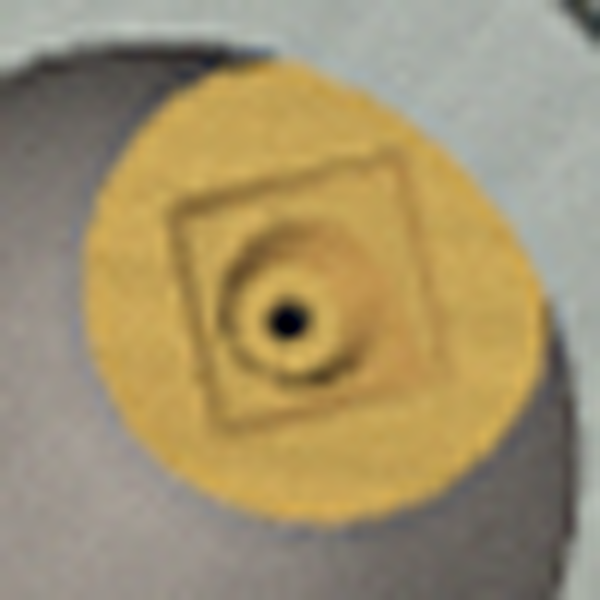

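Square corners in the crop: (172,205), (400,150), (445,375), (225,432). Next: edge directions in the world, and the path to the wrench.

```bash
cat >> h.py <<'E'
A=un([-0.617,-0.138,0.774]); M=np.array([626,-166,157.8])
def down(yaw):
    c,s=np.cos(yaw),np.sin(yaw); return np.array([[c,s,0],[s,-c,0],[0,0,-1.]])
E
python3 - <<'E'
from h import *
D=np.load("w1.npz");T=D["T"];c=optics.get_calibration("wrist")
X=[]
for x,y in [(172,205),(400,150),(445,375),(225,432)]:
    u=268+x/12-.46;v=176+y/12-.46
    r=T[:3,:3]@np.array([(u-c["cx"])/c["fx"],-(v-c["cy"])/c["fy"],-1])
    t=((M-108*A-T[:3,3])@A)/(r@A);X.append(T[:3,3]+t*r)
X=np.array(X);print("centre lat",(X.mean(0)-M+108*A).round(1),"sides",np.linalg.norm(X-np.roll(X,-1,0),axis=1).round(1))
# angle measured about tool z=-A from reference x0 = up-outward vector
z=-A;x0=un([0,0,1]-A*A[2]);y0=np.cross(z,x0)
E=np.roll(X,-1,0)-X;th=np.degrees(np.arctan2(E@y0,E@x0))
print("edge ang mod90",th%90)
R=down(np.arctan2(.99,-.142))
s=telemetry.get_state();print(s["joint_pos"])
rel=Ro.from_matrix(np.array(s["tcp_rot"]).T@R).as_rotvec(degrees=True)
plan([503,335,400],R); plan([470,60,400],np.array(s["tcp_rot"])@Ro.from_rotvec(rel/2,degrees=True).as_matrix())
E
```

```text
centre lat [ 1.3 -0.6  0.9] sides [19.7 19.2 19.2 19.7]
edge ang mod90 [69.12302425 71.31723456 67.76531645 69.74343931]
[-0.75692804  0.39058551  2.03375058  1.27270304  0.78458649 -0.55834288]
lin [ 0.225  -0.5144 -0.0016] ang [ 1.0555 -1.3538 -2.3848] rows 13.5 half [ 0.52773316 -0.67689257 -1.19237562]
lin [ 0.1363 -0.2715 -0.101 ] ang [ 0.5277 -0.6769 -1.1924] rows 7.7 half [ 0.26386658 -0.33844629 -0.59618781]
```

```bash
sed -i 's/^A=un.*;/A=un([-0.626,-0.135,0.768]);/' h.py && python3 -m crank '[{"fingers":0,"linear":[0.08,0,-0.08],"angular":[0.13,-0.17,-0.3]},{"fingers":0,"linear":[0.136,-0.27,-0.1],"angular":[0.4,-0.52,-0.9]},{"fingers":0,"linear":[0.136,-0.27,-0.1],"angular":[0.44,-0.56,-0.99]},{"fingers":0,"linear":[0.136,-0.27,-0.1],"angular":[0.44,-0.56,-0.99]},{"fingers":0,"linear":[0.136,-0.27,-0.1],"angular":[0.44,-0.56,-0.99]},{"fingers":0,"linear":[0.136,-0.27,-0.1],"angular":[0.44,-0.56,-0.99]},{"fingers":0,"linear":[0.136,-0.27,-0.1],"angular":[0.44,-0.56,-0.99]},{"fingers":0,"linear":[0.136,-0.27,-0.1],"angular":[0.44,-0.56,-0.99]}]'
python3 - <<'E'
from h import *
R=down(np.arctan2(.99,-.142));plan([503,335,400],R);print(telemetry.get_state()["joint_pos"])
E
```

```text
time_s: 2.15
position: [473.1, 49.0, 396.7]
tcp_rot: [[0.474, 0.791, 0.387], [0.744, -0.595, 0.305], [0.471, 0.143, -0.87]]
contact_force: [2.0, 0.5, -0.5]
width: 85.5
grip_force: 0.0
lin [ 0.2284 -0.146   0.096 ] ang [ 0.6252 -0.7894 -1.4011] rows 7.2 half [ 0.31258915 -0.3947137  -0.70055743]
[-0.25331537 -0.01585606  1.89198827  0.48738312  0.99353756  0.14128271]
```

```bash
python3 -m crank '[{"fingers":0,"linear":[0.228,-0.146,0.096],"angular":[0.44,-0.55,-0.98]},{"fingers":0,"linear":[0.228,-0.146,0.096],"angular":[0.44,-0.55,-0.98]},{"fingers":0,"linear":[0.228,-0.146,0.096],"angular":[0.44,-0.55,-0.98]},{"fingers":0,"linear":[0.228,-0.146,0.096],"angular":[0.44,-0.55,-0.98]},{"fingers":0,"linear":[0.228,-0.146,0.096],"angular":[0.44,-0.55,-0.98]},{"fingers":0,"linear":[0.228,-0.146,0.096],"angular":[0.44,-0.55,-0.98]},{"fingers":0,"linear":[0.228,-0.146,0.096],"angular":[0.44,-0.55,-0.98]},{"fingers":0,"linear":[0.228,-0.146,0.096],"angular":[0.44,-0.55,-0.98]}]'
python3 - <<'E'
from h import *
R=down(np.arctan2(.99,-.142));plan([503,335,400],R)
E
```

```text
time_s: 2.82
position: [503.7, 338.6, 397.8]
tcp_rot: [[0.068, 0.994, 0.091], [0.988, -0.079, 0.129], [0.136, 0.081, -0.987]]
contact_force: [0.5, -0.5, 0.5]
width: 85.4
grip_force: 0.0
lin [-0.0033 -0.0003 -0.0027] ang [ 0.1828 -0.2421 -0.413 ] rows 2.1 half [ 0.09142451 -0.12104803 -0.20648251]
```

```bash
python3 -m crank '[{"fingers":0,"linear":[-0.003,0,-0.003],"angular":[0.183,-0.242,-0.413]},{"fingers":0,"linear":[-0.003,0,-0.003],"angular":[0.183,-0.242,-0.413]},{"fingers":0,"linear":[-0.003,0,-0.003],"angular":[0.183,-0.242,-0.413]},{"fingers":0,"linear":[-0.003,0,-0.003],"angular":[0.183,-0.242,-0.413]}]'
python3 - <<'E'
from h import *
im,d,c,T=cap("wrist");P=pts(d,c,T);np.savez("w2.npz",im=im,P=P,d=d,T=T);save("w2",cv2.resize(im,(800,600),interpolation=cv2.INTER_CUBIC))
Q=P.reshape(-1,3);I=im.reshape(-1,3).astype(int)
m=(np.hypot(Q[:,0]-503,Q[:,1]-335)<75)&(I.max(1)<60)&(Q[:,2]>272)&(Q[:,2]<290)
q=Q[m];rc=cv2.minAreaRect(q[:,:2].astype(np.float32));print("top",len(q),rc,np.median(q[:,2]));
w,V=np.linalg.eigh(np.cov(q[:,:2].T));print(V[:,1],q.mean(0))
m=(abs(Q[:,2]-225)<5)&(np.hypot(Q[:,0]-503,Q[:,1]-335)<260);print("plate",np.median(Q[m][:,2]))
R=down(np.arctan2(.99,-.142));print(telemetry.get_state()["joint_pos"])
E
```

```text
time_s: 3.15
position: [503.5, 330.5, 400.8]
tcp_rot: [[-0.137, 0.991, 0.001], [0.991, 0.137, 0.0], [0.0, 0.001, -1.0]]
contact_force: [0.1, -0.2, 0.6]
width: 84.9
grip_force: 0.0
top 1979 ((501.72137451171875, 332.1190490722656), (13.687439918518066, 88.95137786865234), 8.06086254119873) 278.1136146385576
[-0.14454606  0.98949807] [501.86016048 334.54794807 277.95669363]
plate 224.54703322802754
[4.71104741e-01 3.39467411e-01 1.35598815e+00 5.45032812e-04
 1.44417129e+00 3.34721936e-01]
```

View pics/w2.png

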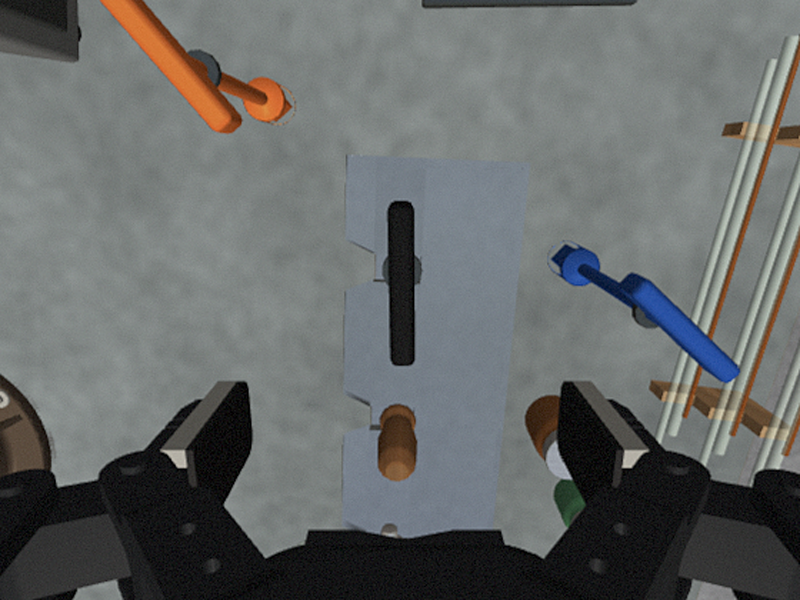

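The picture shows the black handle at (401,283) in the outer slot, reamer at (397,440), and the orange and blue look-alikes to either side. Descending and gripping.

```bash
python3 -m crank '[{"fingers":0,"linear":[0.0025,-0.0015,0.04],"angular":[0,0,0]},{"fingers":0,"linear":[0.0025,-0.0015,0.08],"angular":[0,0,0]},{"fingers":0,"linear":[0.0025,-0.0015,0.115],"angular":[0,0,0]},{"fingers":0,"linear":[0.0025,-0.0015,0.14],"angular":[0,0,0]},{"fingers":0,"linear":[0.0025,-0.0015,0.154],"angular":[0,0,0]},{"fingers":0,"linear":[0.0025,-0.0015,0.154],"angular":[0,0,0]},{"fingers":0,"linear":[0.0025,-0.0015,0.154],"angular":[0,0,0]}]'
python3 -m crank '[{"fingers":200,"linear":[0,0,0],"angular":[0,0,0]},{"fingers":255,"linear":[0,0,0],"angular":[0,0,0]},{"fingers":255,"linear":[0,0,0],"angular":[0,0,0]},{"fingers":255,"linear":[0,0,0],"angular":[0,0,0]},{"fingers":255,"linear":[0,0,0],"angular":[0,0,0]},{"fingers":255,"linear":[0,0,0],"angular":[0,0,0]},{"fingers":255,"linear":[0,0,0],"angular":[0,0,0]},{"fingers":255,"linear":[0,0,0],"angular":[0,0,0]}]'
```

```text
time_s: 3.78
position: [501.1, 332.7, 247.6]
tcp_rot: [[-0.137, 0.991, 0.001], [0.991, 0.137, 0.001], [0.001, 0.001, -1.0]]
contact_force: [-0.5, 0.6, -0.1]
width: 85.0
grip_force: 0.0
time_s: 4.45
position: [501.1, 333.5, 247.6]
tcp_rot: [[-0.14, 0.99, 0.001], [0.99, 0.14, 0.001], [0.0, 0.001, -1.0]]
contact_force: [-0.3, -0.7, 3.9]
width: 13.4
grip_force: 58.7
```

```bash
python3 -m crank '[{"fingers":255,"linear":[0,0,-0.005],"angular":[0,0,0]},{"fingers":255,"linear":[0,-0.02,-0.005],"angular":[0,0,0]},{"fingers":255,"linear":[0,-0.045,-0.005],"angular":[0,0,0]},{"fingers":255,"linear":[0,-0.07,-0.005],"angular":[0,0,0]},{"fingers":255,"linear":[0,-0.085,-0.005],"angular":[0,0,0]},{"fingers":255,"linear":[0,-0.09,-0.005],"angular":[0,0,0]},{"fingers":255,"linear":[0,-0.09,-0.03],"angular":[0,0,0]},{"fingers":255,"linear":[0,-0.09,-0.065],"angular":[0,0,0]}]'
python3 -m crank '[{"fingers":255,"linear":[0,0,-0.04],"angular":[0,0,0]},{"fingers":255,"linear":[0,0,-0.08],"angular":[0,0,0]},{"fingers":255,"linear":[0,0,-0.11],"angular":[0,0,0]},{"fingers":255,"linear":[0,0,-0.12],"angular":[0,0,0]},{"fingers":255,"linear":[0,0,-0.12],"angular":[0,0,0]},{"fingers":255,"linear":[0,0,-0.12],"angular":[0,0,0]}]'
python3 - <<'E'
from h import *
s=telemetry.get_state();print(s["joint_pos"],s["torque"])
im,d,c,T=cap("side");P=pts(d,c,T).reshape(-1,3);I=im.reshape(-1,3).astype(int)
im2,d2,c2,T2=cap("scene");P2=pts(d2,c2,T2).reshape(-1,3)
p=s["position"]
for n,Q in(("side",P),("scene",P2)):
    m=np.hypot(Q[:,0]-p[0],Q[:,1]-p[1])<30
    for a,b in((170,200),(200,225),(240,280),(280,320)):
        q=Q[m&(Q[:,2]>a)&(Q[:,2]<b)]
        if len(q): print(n,a,len(q),(q.mean(0)-p).round(1),(q[:,:2].min(0)-p[:2]).round(),(q[:,:2].max(0)-p[:2]).round(),q[:,2].min())
# pre-insert target
z=-A;x0=un([0,0,1]-A*A[2]);th=np.radians(-20.5);y0=np.cross(z,x0)
x=np.cos(th)*x0+np.sin(th)*y0;R=np.c_[x,np.cross(z,x),z];print(R)
np.save("R.npy",R)
# TCP: handle centre offset from TCP along -z (19-ish): mouth is 237-dz below
plan(M+30*A+(237-17.5)*A,R)
rel=Ro.from_matrix(np.array(s["tcp_rot"]).T@R).as_rotvec(degrees=True)
plan([430,60,420],np.array(s["tcp_rot"])@Ro.from_rotvec(rel*.4,degrees=True).as_matrix())
E
```

```text
time_s: 5.12
position: [411.1, 320.4, 310.7]
tcp_rot: [[-0.14, 0.99, -0.004], [0.99, 0.14, -0.003], [-0.002, -0.004, -1.0]]
contact_force: [0.1, -0.1, -1.4]
width: 13.1
grip_force: 59.0
time_s: 5.62
position: [411.8, 320.7, 430.8]
tcp_rot: [[-0.14, 0.99, -0.0], [0.99, 0.14, -0.0], [-0.0, -0.0, -1.0]]
contact_force: [-0.4, 0.6, -2.4]
width: 13.1
grip_force: 59.0
[ 5.35112336e-01  1.95064906e-01  1.48168124e+00 -1.91437248e-04
  1.46541804e+00  3.94934011e-01] [-0.02892764 -0.0486386  -0.00423609]
side 200 79 [  -3.4    1.8 -214.3] [-16. -22.] [20. 17.] 210.28033122792374
side 240 164 [  -4.8    3.  -168.2] [-16. -20.] [19. 17.] 240.92399747607874
side 280 58 [  -2.     0.6 -131.9] [-5. -7.] [4. 6.] 280.2219100922973
scene 200 91 [   6.5   -1.5 -215.6] [-16. -23.] [20. 14.] 207.38091222791138
scene 240 172 [  10.6    1.  -170.7] [-14. -22.] [24. 15.] 240.25129603903042
scene 280 67 [   6.2   -1.2 -131.1] [-2. -9.] [13.  5.] 280.02839909542206
[[ 0.62939786  0.46038347  0.62602348]
 [ 0.49399116 -0.85892163  0.13500506]
 [ 0.5998592   0.22427817 -0.7680288 ]]
lin [-0.5232 -0.0148  0.0812] ang [-1.1235  0.8436  2.0864] rows 12.7 half [-0.56172666  0.42178268  1.04318824]
lin [-0.2606 -0.0181  0.0103] ang [-0.4519  0.3384  0.8344] rows 6.3 half [-0.2259298   0.16920499  0.41721845]
```

```bash
python3 -m crank '[{"fingers":255,"linear":[-0.04,-0.02,0],"angular":[0,0,0.2]},{"fingers":255,"linear":[-0.28,-0.022,0],"angular":[0,0,1]},{"fingers":255,"linear":[-0.28,-0.022,0],"angular":[0,0,1]},{"fingers":255,"linear":[-0.28,-0.022,0],"angular":[0,0,1]},{"fingers":255,"linear":[-0.28,-0.022,0],"angular":[0,0,1]},{"fingers":255,"linear":[-0.28,-0.022,0],"angular":[0,0,1]},{"fingers":255,"linear":[-0.28,-0.022,0],"angular":[0,0,1]},{"fingers":255,"linear":[-0.28,-0.022,0],"angular":[0,0,1]}]'
cat >> h.py <<'E'
OFF=np.array([-1.4,0.5,219.])
def at(h): # TCP pose with socket mouth h mm outside barrel mouth on axis
    R=np.load("R.npy"); return M+h*A-R@OFF, R
E
python3 - <<'E'
from h import *
s=telemetry.get_state();R0=np.array(s["tcp_rot"])
p,R=at(30);print(p);plan(p,R)
rel=Ro.from_matrix(R0.T@R).as_rotvec(degrees=True)
plan([425,-120,420],R0@Ro.from_rotvec(rel*.5,degrees=True).as_matrix())
E
```

```text
time_s: 6.38
position: [429.4, 35.7, 430.3]
tcp_rot: [[0.378, 0.926, -0.002], [0.926, -0.378, -0.001], [-0.002, -0.002, -1.0]]
contact_force: [-0.9, -0.2, -2.8]
width: 13.2
grip_force: 59.3
[ 470.77111967 -198.49521219  349.76683541]
lin [-0.201   0.1271  0.0808] ang [-0.8325  1.0657  1.1217] rows 7.4 half [-0.41623728  0.53286615  0.56086312]
lin [-0.1458  0.0549  0.0105] ang [-0.4162  0.5329  0.5609] rows 3.7 half [-0.20811864  0.26643308  0.28043156]
```

```bash
python3 -m crank '[{"fingers":255,"linear":[-0.146,0.055,0.01],"angular":[-0.416,0.533,0.561]},{"fingers":255,"linear":[-0.146,0.055,0.01],"angular":[-0.416,0.533,0.561]},{"fingers":255,"linear":[-0.146,0.055,0.01],"angular":[-0.416,0.533,0.561]},{"fingers":255,"linear":[-0.146,0.055,0.01],"angular":[-0.416,0.533,0.561]},{"fingers":255,"linear":[-0.2,0.11,0.04],"angular":[-0.7,0.9,0.95]},{"fingers":255,"linear":[-0.2,0.11,0.04],"angular":[-0.7,0.9,0.95]},{"fingers":255,"linear":[-0.2,0.11,0.04],"angular":[-0.7,0.9,0.95]},{"fingers":255,"linear":[-0.2,0.11,0.04],"angular":[-0.7,0.9,0.95]}]'
python3 - <<'E'
from h import *
plan(*at(30));print(telemetry.get_state()["joint_pos"])
E
```

```text
time_s: 7.05
position: [455.1, -187.5, 388.6]
tcp_rot: [[0.636, 0.556, 0.535], [0.576, -0.803, 0.151], [0.514, 0.213, -0.831]]
contact_force: [0.5, -0.5, -1.3]
width: 12.9
grip_force: 59.5
lin [-0.0163  0.0093  0.039 ] ang [-0.1394  0.161   0.161 ] rows 1.1 half [-0.06967523  0.08050311  0.08049564]
[-0.78656059  0.02415429  1.90001255  0.61602508  0.99749065 -0.16674196]
```

```bash
python3 -m crank '[{"fingers":255,"linear":[-0.016,0.009,0.02],"angular":[-0.14,0.16,0.16]},{"fingers":255,"linear":[-0.016,0.009,0.039],"angular":[-0.14,0.16,0.16]},{"fingers":255,"linear":[-0.016,0.009,0.039],"angular":[-0.14,0.16,0.16]},{"fingers":255,"linear":[-0.016,0.009,0.039],"angular":[-0.14,0.16,0.16]},{"fingers":255,"linear":[-0.016,0.009,0.039],"angular":[-0.14,0.16,0.16]}]'
python3 - <<'E'
from h import *
plan(*at(-20));print(telemetry.get_state()["joint_pos"])
im,d,c,T=cap("wrist");np.savez("w3.npz",im=im,P=pts(d,c,T),T=T);a=cv2.resize(im[60:240],(800,257));
b,_,_,_=cap("side");b=cv2.resize(b[90:240,220:420],(800,600),interpolation=cv2.INTER_CUBIC)[:340]
save("pre",np.vstack([a,b]))
E
```

```text
time_s: 7.47
position: [472.6, -196.1, 354.5]
tcp_rot: [[0.623, 0.468, 0.627], [0.505, -0.853, 0.135], [0.597, 0.232, -0.767]]
contact_force: [-0.9, 0.1, -1.8]
width: 12.9
grip_force: 59.6
lin [-0.0052  0.0001  0.0521] ang [ 0.0011 -0.0014  0.0245] rows 1.3 half [ 0.00054874 -0.00070351  0.01225321]
[-0.80582096  0.06934348  1.99239816  0.81124079  0.85159153 -0.30013064]
```

View pics/pre.png

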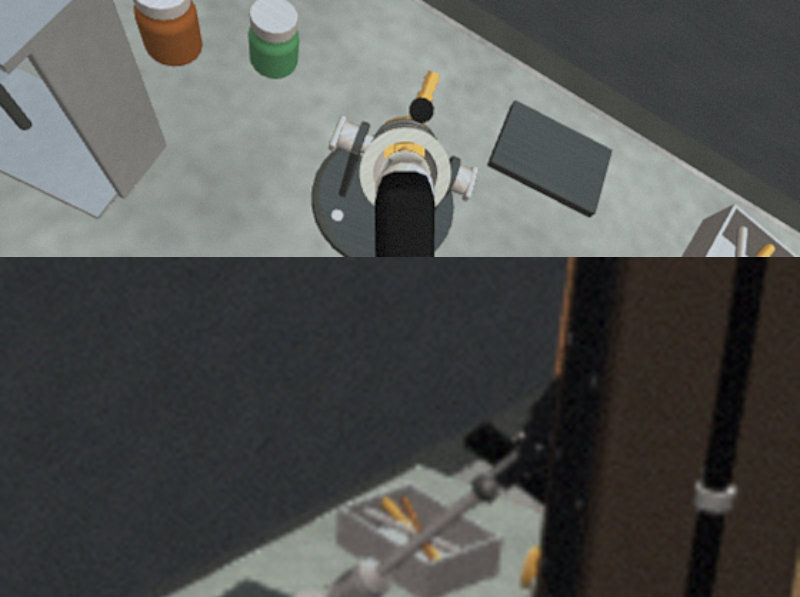

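Socket and mouth line up in both views: in the wrist strip the mouth is at (405,165) behind the handle, in the side strip the socket meets the barrel at (340,590). Entering the bore.

```bash
python3 -m crank '[{"fingers":255,"linear":[-0.005,0,0],"angular":[0,0,0.025]},{"fingers":255,"linear":[-0.005,0,0.01],"angular":[0,0,0.025]},{"fingers":255,"linear":[-0.005,0,0.025],"angular":[0,0,0.025]},{"fingers":255,"linear":[-0.005,0,0.04],"angular":[0,0,0.025]},{"fingers":255,"linear":[-0.005,0,0.052],"angular":[0,0,0.025]},{"fingers":255,"linear":[-0.005,0,0.052],"angular":[0,0,0.025]},{"fingers":255,"linear":[-0.005,0,0.052],"angular":[0,0,0.025]}]'
python3 - <<'E'
from h import *
s=telemetry.get_state();print(np.array(s["tcp_rot"]).T@s["contact_force"],s["torque"])
plan(*at(-75))
E
```

```text
time_s: 8.15
position: [501.9, -192.2, 310.0]
tcp_rot: [[0.631, 0.458, 0.627], [0.491, -0.861, 0.135], [0.601, 0.222, -0.768]]
contact_force: [0.4, -0.1, -3.4]
width: 13.3
grip_force: 59.6
[-1.82036713 -0.4843781   2.84539816] [-0.14808845  0.5921518  -0.03853014]
lin [ 0.0011 -0.      0.0542] ang [ 0.0012 -0.0011 -0.0072] rows 1.3 half [ 0.00059492 -0.00056674 -0.00361068]
```

```bash
python3 -m crank '[{"fingers":255,"linear":[0.001,0,0.012],"angular":[0,0,-0.007]},{"fingers":255,"linear":[0.001,0,0.024],"angular":[0,0,-0.007]},{"fingers":255,"linear":[0.001,0,0.036],"angular":[0,0,-0.007]},{"fingers":255,"linear":[0.001,0,0.048],"angular":[0,0,-0.007]},{"fingers":255,"linear":[0.001,0,0.054],"angular":[0,0,-0.007]},{"fingers":255,"linear":[0.001,0,0.054],"angular":[0,0,-0.007]},{"fingers":255,"linear":[0.001,0,0.054],"angular":[0,0,-0.007]}]'
python3 - <<'E'
from h import *
s=telemetry.get_state();print(np.array(s["tcp_rot"]).T@s["contact_force"],s["torque"])
plan(*at(-100))
E
```

```text
time_s: 8.73
position: [536.4, -184.5, 269.3]
tcp_rot: [[0.629, 0.46, 0.627], [0.494, -0.859, 0.135], [0.6, 0.225, -0.767]]
contact_force: [-0.3, -0.5, -2.7]
width: 13.1
grip_force: 59.6
[-2.09152976 -0.31636485  1.78795097] [-0.17145962  0.63662027  0.03158349]
lin [ 0.     -0.0002  0.0252] ang [ 0.0018 -0.0014 -0.    ] rows 0.6 half [ 9.14596913e-04 -7.11089538e-04 -2.30518852e-05]
```

```bash
python3 -m crank '[{"fingers":255,"linear":[0,0,0.004],"angular":[0,0,0]},{"fingers":255,"linear":[0,0,0.008],"angular":[0,0,0]},{"fingers":255,"linear":[0,0,0.012],"angular":[0,0,0]},{"fingers":255,"linear":[0,0,0.016],"angular":[0,0,0]},{"fingers":255,"linear":[0,0,0.019],"angular":[0,0,0]},{"fingers":255,"linear":[0,0,0.021],"angular":[0,0,0]},{"fingers":255,"linear":[0,0,0.021],"angular":[0,0,0]}]'
python3 - <<'E'
from h import *
s=telemetry.get_state();print(np.array(s["tcp_rot"]).T@s["contact_force"],s["torque"])
plan(*at(-106))
E
```

```text
time_s: 9.32
position: [549.6, -181.8, 253.2]
tcp_rot: [[0.629, 0.459, 0.627], [0.494, -0.859, 0.134], [0.601, 0.225, -0.767]]
contact_force: [0.4, 0.1, -2.6]
width: 13.1
grip_force: 59.6
[-1.25636098 -0.5095075   2.23653468] [-0.14082546  0.62468242 -0.01209615]
lin [ 0.0001 -0.0003  0.0103] ang [ 0.0031 -0.0015 -0.0003] rows 0.2 half [ 0.0015376  -0.00075943 -0.00013154]
```

```bash
python3 -m crank '[{"fingers":255,"linear":[0,0,0.0015],"angular":[0,0,0]},{"fingers":255,"linear":[0,0,0.003],"angular":[0,0,0]},{"fingers":255,"linear":[0,0,0.0045],"angular":[0,0,0]},{"fingers":255,"linear":[0,0,0.006],"angular":[0,0,0]},{"fingers":255,"linear":[0,0,0.0075],"angular":[0,0,0]},{"fingers":255,"linear":[0,0,0.0075],"angular":[0,0,0]}]'
python3 -c "
from h import *
s=telemetry.get_state();print(np.array(s['tcp_rot']).T@s['contact_force'],s['torque']);plan(*at(-106))"
python3 -m crank '[{"fingers":255,"linear":[0,0,0.001],"angular":[0,0,0]},{"fingers":255,"linear":[0,0,0.002],"angular":[0,0,0]},{"fingers":255,"linear":[0,0,0.002],"angular":[0,0,0]}]'
python3 -c "
from h import *
s=telemetry.get_state();print(np.array(s['tcp_rot']).T@s['contact_force'],s['torque']);plan(*at(-108))"
```

```text
time_s: 9.82
position: [554.2, -180.9, 247.6]
tcp_rot: [[0.629, 0.459, 0.627], [0.494, -0.859, 0.134], [0.601, 0.226, -0.767]]
contact_force: [0.4, -0.4, -2.3]
width: 12.9
grip_force: 59.6
[-1.3428372   0.05136538  1.99197674] [-0.12994227  0.67441553 -0.00354063]
lin [ 0.     -0.0004  0.0029] ang [ 0.0036 -0.0016 -0.0002] rows 0.1 half [ 1.79953646e-03 -7.94015119e-04 -7.74090272e-05]
time_s: 10.07
position: [555.5, -180.6, 246.2]
tcp_rot: [[0.629, 0.459, 0.628], [0.494, -0.859, 0.134], [0.601, 0.226, -0.767]]
contact_force: [0.2, 0.8, -3.2]
width: 13.2
grip_force: 59.6
[-1.40041282 -1.30597093  2.6669629 ] [-0.11596516  0.69272637 -0.00423616]
lin [-0.     -0.0004  0.0031] ang [ 0.0038 -0.0018 -0.    ] rows 0.1 half [ 1.90485999e-03 -8.98951846e-04 -2.37422894e-06]
```

Now at −105 with no contact; feeling on in 1 mm steps.

```bash
F="from h import *
s=telemetry.get_state();print(np.array(s['tcp_rot']).T@s['contact_force'],s['torque']);plan(*at(-120))"
python3 -m crank '[{"fingers":255,"linear":[0,0,0.001],"angular":[0,0,0]},{"fingers":255,"linear":[0,0,0.002],"angular":[0,0,0]},{"fingers":255,"linear":[0,0,0.002],"angular":[0,0,0]}]'; python3 -c "$F"
python3 -m crank '[{"fingers":255,"linear":[0,0,0.001],"angular":[0,0,0]},{"fingers":255,"linear":[0,0,0.001],"angular":[0,0,0]},{"fingers":255,"linear":[0,0,0.001],"angular":[0,0,0]}]'; python3 -c "$F"
```

```text
time_s: 10.32
position: [556.7, -180.4, 244.7]
tcp_rot: [[0.629, 0.459, 0.627], [0.494, -0.859, 0.134], [0.601, 0.226, -0.767]]
contact_force: [0.8, -0.6, -2.4]
width: 13.4
grip_force: 59.6
[-1.26682025  0.3662559   2.24852783] [-0.10927704  0.67760757 -0.01265727]
lin [-0.     -0.0005  0.013 ] ang [ 0.0038 -0.0017 -0.0001] rows 0.3 half [ 1.87565921e-03 -8.53648095e-04 -7.35749728e-05]
time_s: 10.57
position: [557.3, -180.3, 244.0]
tcp_rot: [[0.629, 0.459, 0.628], [0.494, -0.859, 0.134], [0.601, 0.226, -0.767]]
contact_force: [-1.0, -0.1, -2.1]
width: 12.9
grip_force: 59.6
[-1.93326989 -0.90190774  0.93762739] [-0.07798212  0.61001753 -0.00170451]
lin [-0.     -0.0005  0.0121] ang [ 0.0039 -0.0018  0.0001] rows 0.3 half [ 1.94275224e-03 -8.95615964e-04  3.15513510e-05]
```

```bash
F="from h import *
s=telemetry.get_state();print(np.array(s['tcp_rot']).T@s['contact_force'],s['torque']);plan(*at(-120))"
for i in 1; do python3 -m crank '[{"fingers":255,"linear":[0,0,0.001],"angular":[0,0,0]},{"fingers":255,"linear":[0,0,0.001],"angular":[0,0,0]}]'; python3 -c "$F"; done
python3 -m crank '[{"fingers":255,"linear":[0,0,0.001],"angular":[0,0,0]},{"fingers":255,"linear":[0,0,0.001],"angular":[0,0,0]}]'; python3 -c "$F"
```

```text
time_s: 10.73
position: [557.9, -180.1, 243.2]
tcp_rot: [[0.629, 0.459, 0.627], [0.494, -0.859, 0.134], [0.601, 0.226, -0.767]]
contact_force: [0.5, 0.2, -2.5]
width: 13.0
grip_force: 59.6
[-1.08321122 -0.51344165  2.31935446] [-0.05945678  0.67780029  0.04391378]
lin [-0.     -0.0004  0.0111] ang [ 0.0036 -0.0019 -0.0003] rows 0.3 half [ 0.0017802  -0.00093664 -0.00013602]
time_s: 10.9
position: [558.6, -179.9, 242.4]
tcp_rot: [[0.629, 0.459, 0.627], [0.494, -0.859, 0.134], [0.601, 0.226, -0.767]]
contact_force: [-1.3, 1.1, -2.1]
width: 13.2
grip_force: 59.6
[-1.57675919 -2.02125218  0.94816641] [-0.02600737  0.64973719  0.04269072]
lin [-0.     -0.0004  0.01  ] ang [ 0.0035 -0.0018 -0.0001] rows 0.2 half [ 1.76957851e-03 -8.99443162e-04 -4.70721570e-05]
```

```bash
F="from h import *
s=telemetry.get_state();print(np.array(s['tcp_rot']).T@s['contact_force'],s['torque']);plan(*at(-120))"
python3 -m crank '[{"fingers":255,"linear":[0,0,0.001],"angular":[0,0,0]},{"fingers":255,"linear":[0,0,0.001],"angular":[0,0,0]}]'; python3 -c "$F"
python3 -m crank '[{"fingers":255,"linear":[0,0,0.001],"angular":[0,0,0]},{"fingers":255,"linear":[0,0,0.001],"angular":[0,0,0]}]'; python3 -c "$F"
```

```text
time_s: 11.07
position: [559.2, -179.8, 241.6]
tcp_rot: [[0.629, 0.459, 0.627], [0.494, -0.859, 0.134], [0.601, 0.226, -0.767]]
contact_force: [-0.7, -0.1, -2.4]
width: 13.2
grip_force: 59.6
[-1.87857177 -0.79925138  1.40727959] [0.00349325 0.63635703 0.10498069]
lin [-0.     -0.0004  0.009 ] ang [ 0.0037 -0.0018 -0.0001] rows 0.2 half [ 1.82733717e-03 -8.80873147e-04 -4.54391901e-05]
time_s: 11.23
position: [559.9, -179.7, 240.9]
tcp_rot: [[0.629, 0.459, 0.628], [0.494, -0.859, 0.134], [0.601, 0.226, -0.767]]
contact_force: [-0.8, -0.2, -2.7]
width: 13.2
grip_force: 59.6
[-2.18885267 -0.79214757  1.56403932] [-0.01308126  0.6273049   0.1253888 ]
lin [-0.     -0.0005  0.008 ] ang [ 0.0038 -0.0018 -0.0001] rows 0.2 half [ 1.89185028e-03 -8.93820590e-04 -2.65627513e-05]
```

```bash
F="from h import *
s=telemetry.get_state();print(np.array(s['tcp_rot']).T@s['contact_force'],s['torque']);plan(*at(-120))"
python3 -m crank '[{"fingers":255,"linear":[0,0,0.001],"angular":[0,0,0]},{"fingers":255,"linear":[0,0,0.002],"angular":[0,0,0]},{"fingers":255,"linear":[0,0,0.002],"angular":[0,0,0]}]'; python3 -c "$F"
python3 -m crank '[{"fingers":255,"linear":[0,0,0.001],"angular":[0,0,0]},{"fingers":255,"linear":[0,0,0.002],"angular":[0,0,0]},{"fingers":255,"linear":[0,0,0.002],"angular":[0,0,0]}]'; python3 -c "$F"
```

```text
time_s: 11.48
position: [561.1, -179.5, 239.3]
tcp_rot: [[0.629, 0.459, 0.628], [0.494, -0.859, 0.134], [0.601, 0.226, -0.767]]
contact_force: [-0.0, 0.2, -2.2]
width: 13.2
grip_force: 59.6
[-1.23880774 -0.71756141  1.68681881] [0.01464679 0.76113185 0.1059461 ]
lin [-0.     -0.0005  0.006 ] ang [ 0.0038 -0.0017 -0.0001] rows 0.1 half [ 1.88852280e-03 -8.61696768e-04 -5.96536225e-05]
time_s: 11.73
position: [562.4, -179.2, 237.7]
tcp_rot: [[0.629, 0.459, 0.627], [0.494, -0.859, 0.134], [0.601, 0.226, -0.767]]
contact_force: [-0.6, 0.8, -2.2]
width: 13.0
grip_force: 59.6
[-1.34254653 -1.45452349  1.4484669 ] [0.02510273 0.71062683 0.08291817]
lin [-0.     -0.0005  0.004 ] ang [ 0.0037 -0.0017 -0.0001] rows 0.1 half [ 1.83104688e-03 -8.66544118e-04 -6.73494892e-05]
```

```bash
F="from h import *
s=telemetry.get_state();print(np.array(s['tcp_rot']).T@s['contact_force'],s['torque']);plan(*at(-120))"
python3 -m crank '[{"fingers":255,"linear":[0,0,0.001],"angular":[0,0,0]},{"fingers":255,"linear":[0,0,0.002],"angular":[0,0,0]},{"fingers":255,"linear":[0,0,0.002],"angular":[0,0,0]}]'; python3 -c "$F"
python3 -m crank '[{"fingers":255,"linear":[0,0,0.001],"angular":[0,0,0]},{"fingers":255,"linear":[0,0,0.001],"angular":[0,0,0]},{"fingers":255,"linear":[0,0,0.001],"angular":[0,0,0]}]'; python3 -c "$F"
```

```text
time_s: 11.98
position: [563.6, -178.9, 236.2]
tcp_rot: [[0.629, 0.459, 0.628], [0.494, -0.859, 0.134], [0.601, 0.226, -0.767]]
contact_force: [0.4, 0.5, -1.7]
width: 13.2
grip_force: 59.6
[-0.51473764 -0.6439695   1.67128413] [-0.0568281   0.69322101  0.11665184]
lin [-0.     -0.0005  0.002 ] ang [ 0.0038 -0.0018 -0.    ] rows 0.0 half [ 1.90421373e-03 -8.84400334e-04 -1.83264332e-05]
time_s: 12.23
position: [564.2, -178.8, 235.6]
tcp_rot: [[0.629, 0.459, 0.628], [0.494, -0.859, 0.134], [0.601, 0.226, -0.767]]
contact_force: [0.1, 0.7, -2.0]
width: 13.2
grip_force: 59.5
[-0.80870192 -0.98399581  1.66407407] [0.05173628 0.68663929 0.13623094]
lin [-0.     -0.0005  0.0011] ang [ 0.0038 -0.0018  0.    ] rows 0.0 half [ 1.90581100e-03 -8.77746996e-04  1.16051833e-05]
```

The socket is about 13 mm down over the head with no axial force. Turning clockwise (+z).

```bash
cat > t.py <<'E'
from h import *
s=telemetry.get_state();R0=np.array(s['tcp_rot']);R=np.load("R.npy")
print("F",(R0.T@s['contact_force']).round(2),"T",(R0.T@s['torque']).round(3),"turned",Ro.from_matrix(R.T@R0).as_rotvec(degrees=True).round(2),"mouth depth",((s['position']+R0@OFF-M)@A).round(2),"lat",(R0.T@(s['position']+R0@OFF-M))[:2].round(2),"j",s['joint_pos'].round(2))
E
python3 t.py; python3 -m crank '[{"fingers":255,"linear":[0,0.0001,0],"angular":[0,0,0.15]},{"fingers":255,"linear":[0,0.0003,0],"angular":[0,0,0.3]},{"fingers":255,"linear":[0,0.0004,0],"angular":[0,0,0.45]},{"fingers":255,"linear":[0,0.0005,0],"angular":[0,0,0.6]},{"fingers":255,"linear":[0,0.0006,0],"angular":[0,0,0.75]},{"fingers":255,"linear":[0,0.0006,0],"angular":[0,0,0.75]}]'; python3 t.py
```

```text
F [-0.81 -0.98  1.66] T [ 0.453 -0.535  0.02 ] turned [-0.11  0.05 -0.  ] mouth depth -118.88 lat [0.14 0.66] j [-0.63  0.33  2.02  1.1   0.57 -0.53]
time_s: 12.73
position: [564.4, -179.2, 235.7]
tcp_rot: [[0.757, 0.181, 0.627], [0.124, -0.983, 0.134], [0.641, -0.023, -0.767]]
contact_force: [0.0, 1.3, -2.3]
width: 13.3
grip_force: 59.5
F [-1.27 -1.22  1.95] T [ 0.374 -0.632 -0.109] turned [-0.08  0.08 22.67] mouth depth -118.84 lat [0.31 0.45] j [-0.63  0.33  2.02  1.1   0.57 -0.13]
```

```bash
python3 -m crank '[{"fingers":255,"linear":[0.0001,0.0001,0],"angular":[0,0,0.1]},{"fingers":255,"linear":[0.0001,0.0002,0],"angular":[0,0,0.2]},{"fingers":255,"linear":[0.0001,0.0002,0],"angular":[0,0,0.2]}]'; python3 t.py;  python3 -m crank '[{"fingers":255,"linear":[0.0001,0.0001,0],"angular":[0,0,0.1]},{"fingers":255,"linear":[0.0001,0.0002,0],"angular":[0,0,0.2]},{"fingers":255,"linear":[0.0001,0.0002,0],"angular":[0,0,0.2]}]'; python3 t.py
```

```text
time_s: 12.98
position: [564.6, -179.4, 235.8]
tcp_rot: [[0.772, 0.104, 0.627], [0.024, -0.991, 0.134], [0.636, -0.088, -0.767]]
contact_force: [1.0, 0.6, -3.0]
width: 13.1
grip_force: 59.5
F [-1.15 -0.26  2.98] T [ 0.316 -0.79  -0.202] turned [-0.09  0.08 28.47] mouth depth -118.84 lat [0.41 0.57] j [-0.63  0.33  2.02  1.1   0.57 -0.03]
time_s: 13.23
position: [564.7, -179.6, 235.8]
tcp_rot: [[0.778, 0.023, 0.627], [-0.078, -0.988, 0.134], [0.623, -0.153, -0.767]]
contact_force: [0.1, 1.2, -2.9]
width: 13.1
grip_force: 59.5
F [-1.82 -0.79  2.42] T [ 0.202 -0.853 -0.137] turned [-0.09  0.09 34.43] mouth depth -118.84 lat [0.53 0.56] j [-0.63  0.33  2.02  1.1   0.57  0.08]
```

```bash
for i in 1; do python3 -m crank '[{"fingers":255,"linear":[0.0001,0.0001,0],"angular":[0,0,0.1]},{"fingers":255,"linear":[0.0001,0.0002,0],"angular":[0,0,0.2]},{"fingers":255,"linear":[0.0001,0.0002,0],"angular":[0,0,0.2]}]'; python3 t.py;  done; python3 -m crank '[{"fingers":255,"linear":[0.0001,0.0001,0],"angular":[0,0,0.1]},{"fingers":255,"linear":[0.0001,0.0001,0],"angular":[0,0,0.17]},{"fingers":255,"linear":[0.0001,0.0001,0],"angular":[0,0,0.17]}]'; python3 t.py
```

```text
time_s: 13.48
position: [564.7, -179.9, 235.8]
tcp_rot: [[0.776, -0.058, 0.627], [-0.181, -0.974, 0.134], [0.604, -0.217, -0.767]]
contact_force: [-0.2, 1.2, -2.7]
width: 13.0
grip_force: 59.5
F [-1.97 -0.59  2.1 ] T [ 0.173 -0.852 -0.125] turned [-0.09  0.09 40.4 ] mouth depth -118.83 lat [0.64 0.59] j [-0.63  0.33  2.02  1.1   0.57  0.18]
time_s: 13.73
position: [564.8, -180.0, 235.9]
tcp_rot: [[0.769, -0.125, 0.627], [-0.265, -0.955, 0.134], [0.583, -0.269, -0.767]]
contact_force: [0.0, 0.8, -3.1]
width: 12.9
grip_force: 59.8
F [-1.99  0.03  2.49] T [-0.051 -0.831 -0.6  ] turned [-0.09  0.09 45.38] mouth depth -118.81 lat [0.83 0.53] j [-0.63  0.33  2.02  1.1   0.57  0.27]
```

The torque is rising as the seat comes up; tightening a little further.

```bash
python3 -m crank '[{"fingers":255,"linear":[0,0.0001,0],"angular":[0,0,0.05]},{"fingers":255,"linear":[0,0.0001,0],"angular":[0,0,0.1]},{"fingers":255,"linear":[0,0.0001,0],"angular":[0,0,0.1]}]'; python3 t.py; python3 -m crank '[{"fingers":255,"linear":[0,0.0001,0],"angular":[0,0,0.05]},{"fingers":255,"linear":[0,0.0001,0],"angular":[0,0,0.1]},{"fingers":255,"linear":[0,0.0001,0],"angular":[0,0,0.1]}]'; python3 t.py
```

```text
time_s: 13.98
position: [564.9, -180.2, 236.0]
tcp_rot: [[0.761, -0.165, 0.628], [-0.313, -0.94, 0.133], [0.568, -0.298, -0.767]]
contact_force: [-0.2, 0.3, -2.9]
width: 13.0
grip_force: 62.9
F [-1.9   0.57  2.2 ] T [-0.165 -0.698 -1.147] turned [-0.1   0.09 48.32] mouth depth -118.79 lat [0.94 0.55] j [-0.63  0.33  2.02  1.1   0.57  0.32]
time_s: 14.23
position: [564.9, -180.3, 236.0]
tcp_rot: [[0.751, -0.204, 0.628], [-0.362, -0.922, 0.133], [0.552, -0.328, -0.767]]
contact_force: [0.5, 0.1, -2.2]
width: 12.9
grip_force: 66.7
F [-0.92  0.53  2.03] T [-0.163 -0.641 -1.336] turned [-0.11  0.1  51.34] mouth depth -118.73 lat [1.02 0.57] j [-0.63  0.33  2.02  1.1   0.57  0.37]
```

Dead stop reached (1.3 N m against 0.2 drag). Relaxing, then withdrawing.

```bash
python3 -m crank '[{"fingers":255,"linear":[0,-0.0001,0],"angular":[0,0,-0.1]},{"fingers":255,"linear":[0,-0.0002,0],"angular":[0,0,-0.2]},{"fingers":255,"linear":[0,-0.0002,0],"angular":[0,0,-0.27]},{"fingers":255,"linear":[0,-0.0002,0],"angular":[0,0,-0.27]}]'; python3 t.py; python3 -m crank '[{"fingers":255,"linear":[0,0,-0.005],"angular":[0,0,0]},{"fingers":255,"linear":[0,0,-0.01],"angular":[0,0,0]},{"fingers":255,"linear":[0,0,-0.015],"angular":[0,0,0]},{"fingers":255,"linear":[0,0,-0.02],"angular":[0,0,0]},{"fingers":255,"linear":[0,0,-0.025],"angular":[0,0,0]}]'; python3 t.py
```

```text
time_s: 14.57
position: [564.8, -179.9, 235.8]
tcp_rot: [[0.772, -0.097, 0.628], [-0.23, -0.964, 0.134], [0.592, -0.248, -0.767]]
contact_force: [-0.5, 0.6, -2.3]
width: 13.5
grip_force: 59.7
F [-1.87  0.09  1.54] T [ 0.092 -0.863 -0.197] turned [-0.08  0.1  43.3 ] mouth depth -118.85 lat [0.71 0.55] j [-0.63  0.33  2.02  1.1   0.57  0.23]
time_s: 14.98
position: [548.9, -183.6, 255.6]
tcp_rot: [[0.772, -0.1, 0.628], [-0.234, -0.963, 0.133], [0.591, -0.249, -0.767]]
contact_force: [-0.1, -0.3, -1.8]
width: 13.1
grip_force: 61.4
F [-1.04  0.79  1.31] T [-0.286 -0.598 -0.025] turned [-0.13  0.12 43.52] mouth depth -93.22 lat [1.09 0.8 ] j [-0.66  0.29  2.02  1.04  0.6   0.28]
```

```bash
python3 -m crank '[{"fingers":255,"linear":[0,0,-0.02],"angular":[0,0,0]},{"fingers":255,"linear":[0,0,-0.045],"angular":[0,0,0]},{"fingers":255,"linear":[0,0,-0.075],"angular":[0,0,0]},{"fingers":255,"linear":[0,0,-0.105],"angular":[0,0,0]},{"fingers":255,"linear":[0,0,-0.13],"angular":[0,0,0]},{"fingers":255,"linear":[0,0,-0.14],"angular":[0,0,0]},{"fingers":255,"linear":[0,0,-0.14],"angular":[0,0,0]}]'; python3 t.py
python3 - <<'E'
from h import *
s=telemetry.get_state();R0=np.array(s['tcp_rot']);p=s['position']
R=down(np.arctan2(.99,-.14))
rel=Ro.from_matrix(R0.T@R).as_rotvec(degrees=True);print(rel/30)
# undo tilt first: shortest tilt to down
z=R0[:,2];ax=np.cross(z,[0,0,-1]);t=np.arccos(-z[2]);Rd=Ro.from_rotvec(un(ax)*t).as_matrix()@R0;print(np.degrees(np.arctan2(Rd[1,0],Rd[0,0])))
plan([425,-120,430],Rd)
E
```

```text
time_s: 15.57
position: [460.7, -202.7, 364.5]
tcp_rot: [[0.77, -0.101, 0.63], [-0.233, -0.964, 0.13], [0.594, -0.247, -0.766]]
contact_force: [-0.6, -0.0, -2.5]
width: 13.0
grip_force: 61.4
F [-1.92  0.67  1.5 ] T [-0.251 -0.563  0.012] turned [-0.31  0.22 43.45] mouth depth 48.2 lat [2.56 1.5 ] j [-0.84  0.05  1.99  0.8   0.89  0.47]
[ 0.81860742 -1.31613886 -3.46262827]
-10.891807362013811
lin [-0.0078 -0.0923 -0.0618] ang [-0.5126 -1.232   0.    ] rows 5.6 half [-2.56289034e-01 -6.16004118e-01  7.91738369e-17]
```

```bash
python3 -m crank '[{"fingers":255,"linear":[-0.008,-0.092,-0.062],"angular":[-0.4,-0.98,0]},{"fingers":255,"linear":[-0.008,-0.092,-0.062],"angular":[-0.4,-0.98,0]},{"fingers":255,"linear":[-0.008,-0.092,-0.062],"angular":[-0.4,-0.98,0]},{"fingers":255,"linear":[-0.008,-0.092,-0.062],"angular":[-0.4,-0.98,0]},{"fingers":255,"linear":[-0.008,-0.092,-0.062],"angular":[-0.4,-0.98,0]},{"fingers":255,"linear":[-0.008,-0.092,-0.062],"angular":[-0.4,-0.98,0]}]'
python3 - <<'E'
from h import *
s=telemetry.get_state();R0=np.array(s['tcp_rot']);print(s["joint_pos"])
plan([411,10,430],down(np.radians(17)))
E
```

```text
time_s: 16.07
position: [427.2, -118.8, 428.3]
tcp_rot: [[0.975, -0.179, 0.133], [-0.185, -0.982, 0.035], [0.125, -0.058, -0.99]]
contact_force: [0.4, -0.2, -2.1]
width: 13.4
grip_force: 61.3
[-0.47393603  0.01305008  1.70366434  0.09465145  1.3223292   1.26247291]
lin [-0.0394 -0.1237  0.0006] ang [-0.0521 -0.2615 -0.917 ] rows 4.0 half [-0.02606179 -0.13075958 -0.45848811]
```

```bash
python3 -m crank '[{"fingers":255,"linear":[-0.04,-0.124,0],"angular":[-0.052,-0.26,-0.92]},{"fingers":255,"linear":[-0.04,-0.124,0],"angular":[-0.052,-0.26,-0.92]},{"fingers":255,"linear":[-0.04,-0.124,0],"angular":[-0.052,-0.26,-0.92]},{"fingers":255,"linear":[-0.04,-0.124,0],"angular":[-0.052,-0.26,-0.92]},{"fingers":255,"linear":[-0.04,-0.124,0],"angular":[-0.052,-0.26,-0.92]},{"fingers":255,"linear":[-0.04,-0.124,0],"angular":[-0.052,-0.26,-0.92]}]'
python3 - <<'E'
from h import *
plan([405,130,430],down(np.radians(46)))
E
```

```text
time_s: 16.57
position: [409.5, 10.1, 429.2]
tcp_rot: [[0.957, 0.291, 0.005], [0.291, -0.957, 0.004], [0.006, -0.003, -1.0]]
contact_force: [-0.2, -0.6, -2.2]
width: 13.1
grip_force: 61.3
lin [ 0.0306 -0.116  -0.0003] ang [-0.0026 -0.0121 -0.969 ] rows 4.1 half [-0.00127565 -0.00603903 -0.4844789 ]
```

```bash
python3 -m crank '[{"fingers":255,"linear":[0.03,-0.116,0],"angular":[-0.003,-0.012,-0.97]},{"fingers":255,"linear":[0.03,-0.116,0],"angular":[-0.003,-0.012,-0.97]},{"fingers":255,"linear":[0.03,-0.116,0],"angular":[-0.003,-0.012,-0.97]},{"fingers":255,"linear":[0.03,-0.116,0],"angular":[-0.003,-0.012,-0.97]},{"fingers":255,"linear":[0.03,-0.116,0],"angular":[-0.003,-0.012,-0.97]},{"fingers":255,"linear":[0.03,-0.116,0],"angular":[-0.003,-0.012,-0.97]}]'
python3 - <<'E'
from h import *
plan([405,230,430],down(np.radians(75)))
E
```

```text
time_s: 17.07
position: [404.4, 128.3, 430.1]
tcp_rot: [[0.699, 0.715, 0.0], [0.715, -0.699, -0.002], [-0.001, 0.001, -1.0]]
contact_force: [-0.0, -0.4, -2.5]
width: 13.2
grip_force: 61.3
lin [ 0.0732 -0.0706 -0.0001] ang [ 0.0018  0.0032 -0.9774] rows 4.1 half [ 0.00090661  0.00158781 -0.4887042 ]
```

```bash
python3 -m crank '[{"fingers":255,"linear":[0.073,-0.071,0],"angular":[0,0,-0.977]},{"fingers":255,"linear":[0.073,-0.071,0],"angular":[0,0,-0.977]},{"fingers":255,"linear":[0.073,-0.071,0],"angular":[0,0,-0.977]},{"fingers":255,"linear":[0.073,-0.071,0],"angular":[0,0,-0.977]},{"fingers":255,"linear":[0.073,-0.071,0],"angular":[0,0,-0.977]},{"fingers":255,"linear":[0.073,-0.071,0],"angular":[0,0,-0.977]}]'
python3 - <<'E'
from h import *
plan([411.8,320.7,430.8],down(np.arctan2(.99,-.14)))
E
```

```text
time_s: 17.57
position: [404.2, 229.6, 430.2]
tcp_rot: [[0.261, 0.965, 0.0], [0.965, -0.261, -0.003], [-0.003, 0.001, -1.0]]
contact_force: [0.0, -0.9, -2.8]
width: 13.2
grip_force: 61.3
lin [ 0.0899 -0.0165 -0.0008] ang [ 5.000e-04  5.000e-03 -7.735e-01] rows 3.2 half [ 2.40926440e-04  2.51394332e-03 -3.86768287e-01]
```

```bash
python3 -m crank '[{"fingers":255,"linear":[0.09,-0.0165,0],"angular":[0,0.005,-0.773]},{"fingers":255,"linear":[0.09,-0.0165,0],"angular":[0,0.005,-0.773]},{"fingers":255,"linear":[0.09,-0.0165,0],"angular":[0,0.005,-0.773]},{"fingers":255,"linear":[0.09,-0.0165,0],"angular":[0,0.005,-0.773]},{"fingers":255,"linear":[0.09,-0.0165,0],"angular":[0,0.005,-0.773]},{"fingers":255,"linear":[0.09,-0.0165,0],"angular":[0,0.005,-0.773]},{"fingers":255,"linear":[0.09,-0.0165,0],"angular":[0,0.005,-0.773]}]'
python3 - <<'E'
from h import *
s=telemetry.get_state();p=s["position"]
for n in("side","scene"):
    im,d,c,T=cap(n);Q=pts(d,c,T).reshape(-1,3)
    m=np.hypot(Q[:,0]-p[0],Q[:,1]-p[1])<30
    for a,b in((200,225),(240,280),(280,320)):
        q=Q[m&(Q[:,2]>a)&(Q[:,2]<b)]
        if len(q): print(n,a,len(q),(q.mean(0)-p).round(1),(q[:,:2].min(0)-p[:2]).round(),(q[:,:2].max(0)-p[:2]).round(),q[:,2].min().round(1))
R=down(np.arctan2(.99,-.14))
plan(np.array([501.1,333.5,253])-90*R[:,1],R)
E
```

```text
time_s: 18.15
position: [410.9, 321.0, 430.4]
tcp_rot: [[-0.142, 0.99, 0.001], [0.99, 0.142, -0.0], [-0.0, 0.001, -1.0]]
contact_force: [-0.2, -0.5, -2.4]
width: 13.6
grip_force: 61.3
side 200 79 [  -2.2    2.  -213.9] [-15. -22.] [19. 14.] 210.2
side 240 164 [  -4.9    2.9 -167.7] [-19. -22.] [16. 16.] 240.6
side 280 60 [  -1.7    0.  -130.6] [-7. -8.] [6. 5.] 280.1
scene 200 92 [   7.5   -1.7 -214.7] [-15. -24.] [21. 14.] 207.7
scene 240 175 [  11.3    0.5 -169.8] [-11. -22.] [26. 15.] 240.0
scene 280 67 [   7.2   -1.  -129.5] [-1. -9.] [13.  5.] 281.5
lin [-0.0005  0.001   0.1776] ang [0.0019 0.0002 0.0078] rows 4.3 half [0.0009427  0.00011352 0.00387844]
```

The wrench sits in the grip as it did before. Lower, slide in, set down.

```bash
python3 -m crank '[{"fingers":255,"linear":[-0.0005,0.001,0.04],"angular":[0,0,0.008]},{"fingers":255,"linear":[-0.0005,0.001,0.08],"angular":[0,0,0.008]},{"fingers":255,"linear":[-0.0005,0.001,0.12],"angular":[0,0,0.008]},{"fingers":255,"linear":[-0.0005,0.001,0.15],"angular":[0,0,0.008]},{"fingers":255,"linear":[-0.0005,0.001,0.17],"angular":[0,0,0.008]},{"fingers":255,"linear":[-0.0005,0.001,0.177],"angular":[0,0,0.008]},{"fingers":255,"linear":[-0.0005,0.001,0.177],"angular":[0,0,0.008]},{"fingers":255,"linear":[-0.0005,0.001,0.177],"angular":[0,0,0.008]}]'
python3 -m crank '[{"fingers":255,"linear":[0,0.015,0],"angular":[0,0,0]},{"fingers":255,"linear":[0,0.03,0],"angular":[0,0,0]},{"fingers":255,"linear":[0,0.045,0],"angular":[0,0,0]},{"fingers":255,"linear":[0,0.06,0],"angular":[0,0,0]},{"fingers":255,"linear":[0,0.075,0],"angular":[0,0,0]},{"fingers":255,"linear":[0,0.085,0],"angular":[0,0,0]},{"fingers":255,"linear":[0,0.09,0],"angular":[0,0,0]},{"fingers":255,"linear":[0,0.09,0],"angular":[0,0,0]}]'
python3 -c "
from h import *
R=down(np.arctan2(.99,-.14));plan([501.1,333.5,247.6],R)"
```

```text
time_s: 18.92
position: [412.2, 321.8, 254.3]
tcp_rot: [[-0.143, 0.99, 0.002], [0.99, 0.143, 0.0], [0.0, 0.002, -1.0]]
contact_force: [0.3, 0.5, -1.5]
width: 13.4
grip_force: 61.2
time_s: 19.58
position: [501.4, 334.7, 254.0]
tcp_rot: [[-0.143, 0.99, 0.002], [0.99, 0.143, 0.0], [0.0, 0.002, -1.0]]
contact_force: [-0.2, -0.3, -1.4]
width: 13.2
grip_force: 61.3
lin [-0.0012 -0.0005  0.0064] ang [ 0.0032 -0.0001  0.0061] rows 0.2 half [ 1.59548403e-03 -3.17475930e-05  3.03699418e-03]
```

```bash
python3 -m crank '[{"fingers":255,"linear":[-0.001,0,0.002],"angular":[0,0,0]},{"fingers":255,"linear":[-0.001,0,0.004],"angular":[0,0,0]},{"fingers":255,"linear":[-0.001,0,0.0055],"angular":[0,0,0]},{"fingers":255,"linear":[-0.001,0,0.0055],"angular":[0,0,0]}]'
python3 -m crank '[{"fingers":255,"linear":[0,0,0.0007],"angular":[0,0,0]},{"fingers":255,"linear":[0,0,0.0007],"angular":[0,0,0]}]'
```

```text
time_s: 19.92
position: [500.3, 333.7, 247.8]
tcp_rot: [[-0.144, 0.99, 0.0], [0.99, 0.144, -0.0], [-0.0, 0.0, -1.0]]
contact_force: [-0.5, -0.0, -2.4]
width: 13.4
grip_force: 61.3
time_s: 20.08
position: [500.6, 333.7, 247.7]
tcp_rot: [[-0.144, 0.99, 0.001], [0.99, 0.144, -0.0], [-0.0, 0.001, -1.0]]
contact_force: [-2.3, -1.7, 3.5]
width: 13.1
grip_force: 62.0
```

The collar rests on the plate (force +3.5 N). Release and rise.

```bash
python3 -m crank '[{"fingers":150,"linear":[0,0,0],"angular":[0,0,0]},{"fingers":100,"linear":[0,0,0],"angular":[0,0,0]},{"fingers":50,"linear":[0,0,0],"angular":[0,0,0]},{"fingers":0,"linear":[0,0,0],"angular":[0,0,0]},{"fingers":0,"linear":[0,0,0],"angular":[0,0,0]},{"fingers":0,"linear":[0,0,0],"angular":[0,0,0]},{"fingers":0,"linear":[0,0,0],"angular":[0,0,0]},{"fingers":0,"linear":[0,0,0],"angular":[0,0,0]}]'
python3 -m crank '[{"fingers":0,"linear":[0,0,-0.02],"angular":[0,0,0]},{"fingers":0,"linear":[0,0,-0.05],"angular":[0,0,0]},{"fingers":0,"linear":[0,0,-0.09],"angular":[0,0,0]},{"fingers":0,"linear":[0,0,-0.13],"angular":[0,0,0]},{"fingers":0,"linear":[0,0,-0.155],"angular":[0,0,0]},{"fingers":0,"linear":[0,0,-0.155],"angular":[0,0,0]},{"fingers":0,"linear":[0,0,-0.155],"angular":[0,0,0]},{"fingers":0,"linear":[0,0,-0.155],"angular":[0,0,0]}]'
python3 - <<'E'
from h import *
im,d,c,T=cap("wrist");P=pts(d,c,T);b=cap("side")[0]
Q=P.reshape(-1,3);I=im.reshape(-1,3).astype(int)
m=(np.hypot(Q[:,0]-503,Q[:,1]-335)<75)&(I.max(1)<60)&(Q[:,2]>272)&(Q[:,2]<290)
q=Q[m];print(len(q),cv2.minAreaRect(q[:,:2].astype(np.float32)),np.median(q[:,2]))
save("end",np.hstack([cv2.resize(im,(400,300)),cv2.resize(b[120:280,150:363],(400,300),interpolation=cv2.INTER_CUBIC)]))
E
```

```text
time_s: 20.75
position: [500.8, 333.7, 247.1]
tcp_rot: [[-0.144, 0.99, 0.001], [0.99, 0.144, -0.0], [-0.0, 0.0, -1.0]]
contact_force: [0.1, 0.8, -0.5]
width: 85.4
grip_force: 0.0
time_s: 21.42
position: [500.5, 333.6, 401.1]
tcp_rot: [[-0.144, 0.99, -0.001], [0.99, 0.144, -0.001], [-0.001, -0.001, -1.0]]
contact_force: [-0.4, 0.5, -1.0]
width: 85.3
grip_force: 0.0
1972 ((501.1990661621094, 332.22186279296875), (13.870412826538086, 88.44158172607422), 8.58049488067627) 278.07410916402506
```

View pics/end.png

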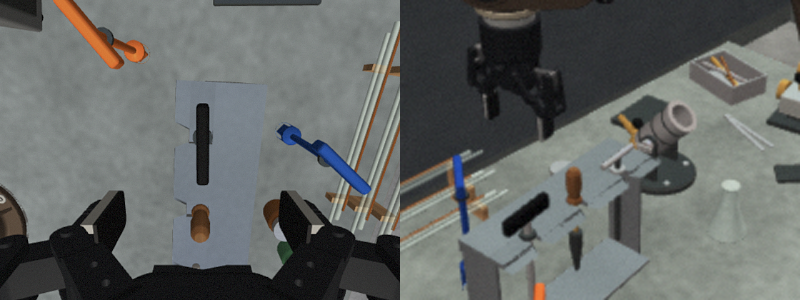

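The wrench handle is at (203,145) in its slot, within 1 mm of its starting place, and the reamer, hex key and burner look unchanged. Handing in.

```bash
python3 -c "
from bench import job
print(job.hand_in())"
```

```text
the job is handed in; nothing more can be done
None
```

I turned the jet clockwise until the torque climbed to 1.3 N m at its seat, hung the wrench back in its own slot within 1 mm of where it started, and handed the job in at about 21.5 s; I did not look down the barrel again, so the seating rests on the torque reading, and no verdict came back.

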